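Press a battery pack home in the tester dock

TASK

On the repair bench, pick up the battery pack with the thin tongue at one end, lay it flat on the narrow raised rail of the tester dock with its tongue pointing at the lip but still in front of it, and let go of it. Then push it along the rail so the tongue slides in behind the lip and presses the sprung contact in until the pack is fully home; push firmly but do not ram it. The contact pushes the pack back out, so finish while the fingers are still holding it pressed home, and leave the other things on the bench alone.

Things in the scene. Friction and masses are not known exactly. Their poses are not given: they have to be found in the camera images.
- pack: Black battery pack, 0.15 to 0.31 kg, flat on the bench: main body 80 x 44 x 28 mm high (x, y, z), paper label on top; at its +x end, level with the underside, a thin tongue 16 mm long, 36 mm wide, 12 mm high with four brass strips on top. Origin: centre of the main body's underside; body from x = -40 to +40 mm, tongue to +56 mm; z up.
- tongue_tip (a point): Point on the pack: middle of the lower edge of the tongue's tip, 56 mm along the pack's +x from its origin.
- dock: Tester dock, fixed, on an aluminium base plate 220 x 120 x 8 mm. Origin on the bench, on the rail's centre line, straight below the robot-side edge of the lip; +x is the push direction, z up. Grey rail 28 mm wide (narrower than the pack), flat top 60 mm above the bench, x = -125 to +14 mm. Behind the lip a block 70 mm wide, to x = 56 mm. Load it with less than 80 N.
- lip_edge (a point): Point on the rail top, centre line, straight below the lip's robot-side edge (60 mm above the dock's origin). The black lip overhangs x = 0 to 14 mm, underside 14.5 mm and top 27.5 mm above the rail top. Cheeks below its sides (x = 0 to 16) leave a 42 mm gap for the tongue, flared to 50 mm at the entry.
- stop (a point): Point on the rail top, centre line, at the rigid stop wall under the lip, 14 mm along the dock's +x from lip_edge. Fully home, the tongue's tip is on this wall and the pack's main body is 2 mm short of the lip.
- plunger (a joint): Sprung brass contact pin, 9 mm thick, 6 mm above the rail top, its nose 8 mm out of the stop wall; slides along the dock's +x. Value in m: 0 free, 0.008 with the pack fully home. It resists with about 2 N at first touch, 5 N when home (friction adds to the push needed: 8 to 18 N in all), and pushes the pack back if let go. Its steel tail comes out of the back.
- adapter: Bystander: black power adapter, a plain brick 105 x 60 x 30 mm without a tongue, lying on the bench. Origin: centre of its underside.
- screw_dish: Bystander: round steel dish, 70 mm across, 22 mm high, on the bench. Origin: centre of its underside.
- driver: Bystander: screwdriver 150 mm long lying on the bench.
There are look-alikes about, which are no part of the job. Leave any orange or red look-alike of the pack alone.

How it is judged (in metres and radians):
On the way:
1. the pack lies flat on the rail, tongue towards the lip and still in front of it, let go by the fingers (z of pack in the frame of dock between 0.056 and 0.064 m and angle between pack's own z axis and vertical below 0.07 rad and x of tongue_tip in the frame of dock between -0.09 and -0.002 m and x of pack in the frame of dock below -0.05 m and y of pack in the frame of dock between -0.014 and 0.014 m and angle between the x axis of pack and the x axis of dock, either way round below 0.2 rad and contact force between the fingers and pack below 0.1 N and linear speed of pack below 0.02 m/s), for 0.2 s.
At the end, for the whole second after the job is handed in: Pack flat on the rail (4 mm, 0.07 rad), in line (6 mm, 0.1 rad) and at rest, tongue tip at least 12 mm behind the lip edge, contact pressed in over 6 mm, fingers still pressing the pack (over 3 N) and the pack pressing the contact (over 2 N) (z of pack in the frame of dock between 0.056 and 0.064 m and angle between pack's own z axis and vertical below 0.07 rad and x of tongue_tip in the frame of dock above 0.012 m and value of joint plunger above 0.006 m and y of tongue_tip in the frame of dock between -0.006 and 0.006 m and angle between the x axis of pack and the x axis of dock, either way round below 0.1 rad and contact force between the fingers and pack above 3 N and contact force between pack and plunger above 2 N and linear speed of pack below 0.01 m/s); the arm keeps its last pose, push and grip.
It fails at once if adapter was moved more than 30 mm (distance of adapter from where it was at the start of the episode above 0.03 m).
It fails at once if screw_dish was moved more than 30 mm (distance of screw_dish from where it was at the start of the episode above 0.03 m).
It fails at once if driver was moved more than 30 mm (distance of driver from where it was at the start of the episode above 0.03 m).
It fails at once if the pack was rammed into the dock with more than 80 N (contact force between pack and dock above 80 N).
It also fails if it takes over 58 s, if anything falls off the work surface, if the arm or the gripper's body presses on something with over 40 N, if the wrist force passes 120 N, or if a joint passes its speed limit or range.

ROBOT

A 7-joint arm with a two-finger parallel gripper is mounted at the origin on the work surface. World frame = base frame: x ahead of the robot, y to its left, z up, the work surface at z = 0. Lengths are in mm, angles in rad, forces in N, time in s.
With the tool pointing down it reaches from about 400 to 925 mm from the base axis. Payload 5.6 kg.
Tool frame: the origin (TCP) lies midway between the tips of the shut fingers; the grasp point (between the pads) lies 19 mm behind it (env.grip_depth is the z of the grasp point in the tool frame, in mm); z points along the fingers, y is the direction in which the jaws open and shut (so a half turn about z gives the same grasp; the last joint's range is limited). The gripper opens to 85 mm and grips with 20 to 120 N. Pads are 22 mm wide; open, the fingers measure 114 mm over their backs; the gripper's body (76 mm by 85 mm) begins 54 mm behind the grasp point. The pads swing forward as they close: fully open they stand 13 mm farther back than shut.
Start: joints at [1.089, 0.468, -0.012, 1.603, 0.006, 1.071, -0.056], TCP at [276.116, -588.445, 231.29] pointing down, gripper open.
Joint ranges: [-2.53, 2.53], [-0.31, 2.02], [-1.57, 1.55], [0.28, 2.44], [-1.29, 4.43], [0.15, 1.84], [-2.92, 2.92]. Speed limits (rad/s): [2.57, 2.57, 3.14, 3.14, 3.14, 3.14, 3.14].

INTERFACE

Orientations are given as a 3x3 rotation matrix whose columns are the frame's x, y, z axes.
In Python, from bench import env gives the robot as it stands.
- The arm moves only by the tool jog_arm, never from a script. Its arguments are lists of equal length, an entry for each row: "gripper": the closure, from -1 (fully open) to 1 (shut), so that 0 is half open; "xyz": the shift along the tool's x, y, z each as a share of 250 mm, from -1 to 1, a list of three; "angular": the turn, a rotation vector about the tool's x, y, z each as a share of pi rad, from -1 to 1, a list of three. In form: {"gripper": [gripper, ...], "xyz": [[x, y, z], ...], "angular": [[ax, ay, az], ...]}. A call has 1 to 5 rows; each row shifts and turns the commanded pose from where the row before left it, along the tool's axes as they then stand; what a row does not reach is not made up. A row lasts 1/12 s, in which the tool goes at most 41.7 mm and 7.16 degrees, less where a joint would pass 70% of its speed; a pose out of reach is approached as far as the arm can. A call with a number of a shift or a turn outside -1 to 1 is refused whole. A call with a gripper value outside its range is refused whole. The fingers move at their own pace and stop on an object; "squeeze" is the grip in N (left out, the last holds). Time passes only in rows, so rows that do not move let the fingers close. It gives the time, the measured TCP pose, the force and the opening at its end, in the units of the state.
- env.read_state(): the state, without advancing time (a new reading comes with each control period).
- env.grab_frame(name): name is "side" or "top"; returns the picture (420x560x3 uint8, red, green, blue); there is no depth.
- env.get_calibration(name): a dict with "fov_y" (degrees; the focal length in pixels is half the picture's height over the tangent of half this angle, whatever the lens; pixels are square), "cx", "cy" (the principal point, pixels), "rvec" (rotation vector, rad) and "tvec" (3), from world to camera coordinates, as OpenCV has them. Camera axes: x right, y down, z forward; pixel columns grow to the right and rows downward; lengths in mm; the calibration is good to about 2 mm. A picture is of the moment at which its call begins. get_calibration takes no time and is no camera call.
- env.close_job(): hands the job in, once; it reports no verdict.
Trained networks look in the newest picture that a camera, given by its name, has taken for a name from the list of things; names that differ only in an ending like _2 or _b are one class to them, and where a whole thing is asked for, a point or a joint stands for the part that bears it (a point fixed in the world has none). Each returns a list of dicts, best first, with "p" (0 to 1); they miss things now and then, are a little off and sometimes report something else, mostly with a low value. They report only what shows in the picture. A call takes as long as a camera call. They do not tell look-alikes from the thing itself.
- env.spot_in(target, camera): "rect" ([left, top, right, bottom] in pixels, round what is visible of it).
The state is a dict: "time": time; "joints": joint angles; "joint_vel": joint speeds; "joint_torque": joint torques, N m; "position": TCP position; "orientation": TCP orientation; "contact_force": force on the tool from outside, world axes, zero at the start; "wrist_torque": the same for the moment, N m; "width": finger opening in mm.
Only numpy, scipy, OpenCV 4.12 (cv2) and the standard library are available. Lean on these libraries where they do the work, as an engineer would, in place of code of your own. Each camera call takes 0.05 s, during which the arm holds its last target. There are 200 camera calls.

## Working session

There is one attempt and no reset: what is moved stays moved. The work goes in short steps, Python scripts to look and compute and a tool call to move; the robot and the scene stay as the last step left them, time stands still between calls to the robot, and variables do not carry over. Pictures are saved under pics/ and viewed, about 8 in all and at most 12, crops included, and the job is handed in when it is done.

Besides the shell and the picture viewer there is one more tool, called after "Call:" as a command line: name --argument value ..., lists and objects as JSON in quotes. jog_arm: Moves the arm, as the interface text tells. Its arguments: {"type":"object","properties":{"gripper":{"type":"array"},"xyz":{"type":"array"},"angular":{"type":"array"},"squeeze":{"type":"number"}},"required":["gripper","xyz","angular"]}

```bash
mkdir -p pics; cat > h.py <<'E'
from bench import env
import numpy as np, cv2
def cal(n):
    c=env.get_calibration(n); f=210/np.tan(np.radians(c["fov_y"])/2)
    K=np.array([[f,0,c["cx"]],[0,f,c["cy"]],[0,0,1.]])
    return K,np.array(c["rvec"],float).reshape(3),np.array(c["tvec"],float).reshape(3)
def proj(n,P):
    K,r,t=cal(n); return cv2.projectPoints(np.array(P,float).reshape(-1,1,3),r,t,K,None)[0][:,0]
def ray(n,uv,z):
    K,r,t=cal(n); R=cv2.Rodrigues(r)[0]; o=-R.T@t
    uv=np.atleast_2d(uv); d=np.c_[uv,np.ones(len(uv))]@np.linalg.inv(K).T@R
    return o+d*((z-o[2])/d[:,2])[:,None]
def shot(n,f,box=None,s=1):
    im=env.grab_frame(n)[:,:,::-1].copy()
    if box: im=im[box[1]:box[3],box[0]:box[2]]
    cv2.imwrite("pics/"+f,cv2.resize(im,None,fx=s,fy=s,interpolation=cv2.INTER_CUBIC)); return im
E
python3 - <<'E'
from h import *
print(env.get_calibration("top"),env.get_calibration("side"),env.grip_depth)
a=shot("top","t0.png");b=shot("side","s0.png")
for n in("top","side"):
    for o in("pack","dock","adapter","screw_dish","driver"):
        print(n,o,[(np.round(d["rect"]).tolist(),round(d["p"],2)) for d in env.spot_in(o,n)])
s=env.read_state();print(s["time"],s["position"],np.round(s["orientation"],3).tolist(),s["width"])
E
```

```text
{'fov_y': 45.752020130009726, 'cx': 286.4131476875019, 'cy': 212.02575479285096, 'rvec': array([ 2.15110113, -2.20786105,  0.07610615]), 'tvec': array([ -36.5789435 ,  527.86125678, 1211.83917467])} {'fov_y': 51.668004249966046, 'cx': 275.32412556112706, 'cy': 208.98772609085873, 'rvec': array([ 0.92781149, -2.46515741,  1.0584217 ]), 'tvec': array([ 355.7480068 ,  315.6934904 , 1092.20274749])} -18.700000000000003
top pack [([395.0, 198.0, 422.0, 240.0], 0.86), ([393.0, 260.0, 415.0, 297.0], 0.86), ([448.0, 217.0, 483.0, 257.0], 0.6)]
top dock [([183.0, 158.0, 240.0, 249.0], 0.7)]
top adapter [([306.0, 189.0, 340.0, 237.0], 0.93)]
top screw_dish [([102.0, 183.0, 132.0, 207.0], 0.76), ([349.0, 109.0, 371.0, 166.0], 0.48)]
top driver [([352.0, 111.0, 373.0, 164.0], 0.77)]
side pack [([322.0, 173.0, 352.0, 191.0], 0.74), ([354.0, 192.0, 384.0, 216.0], 0.72), ([357.0, 163.0, 385.0, 177.0], 0.61)]
side dock [([186.0, 217.0, 267.0, 288.0], 0.92)]
side adapter [([276.0, 199.0, 314.0, 222.0], 0.87)]
side screw_dish [([142.0, 287.0, 167.0, 306.0], 0.88), ([280.0, 198.0, 312.0, 223.0], 0.32)]
side driver [([264.0, 164.0, 276.0, 175.0], 0.62)]
0.6 [ 276.09522232 -588.45697265  231.28536121] [[0.905, 0.425, -0.0], [0.425, -0.905, -0.0], [-0.0, 0.0, -1.0]] 85.39004421090496
```

View pics/t0.png

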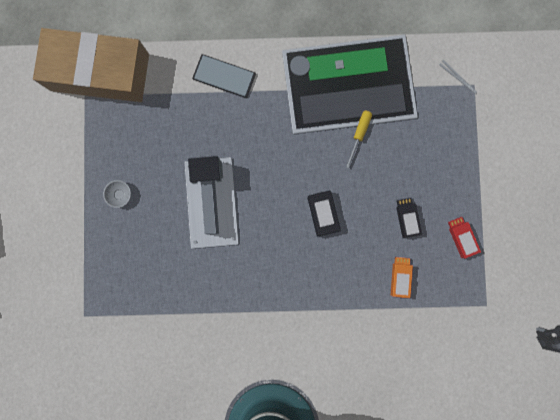

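View pics/s0.png

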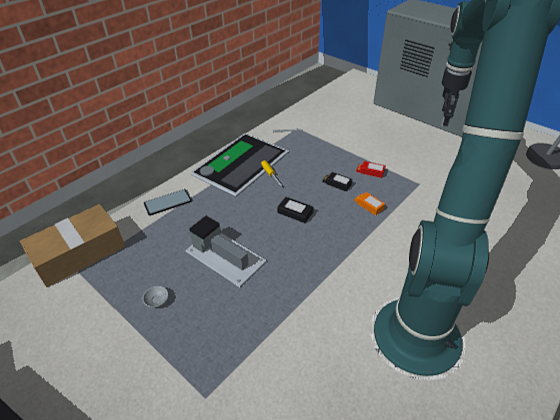

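The candidates for the pack in the top view are black with brass strips at (409,218), orange at (402,278), red at (464,238), and the plain black adapter at (324,213). The pack is the one at (409,218): it is black and has a tongue with brass strips. The dock is at (210,200), with its lip at the top end. I'll confirm this in one enlarged crop.

```bash
python3 - <<'E'
from h import *
t=env.grab_frame("top")[:,:,::-1];s=env.grab_frame("side")[:,:,::-1]
r=lambda im,x,y,w,h,k:cv2.resize(im[y:y+h,x:x+w],(w*k,h*k),interpolation=cv2.INTER_CUBIC)
A=r(t,385,190,50,60,5); B=r(t,175,150,75,100,5)[:, :]
C=r(s,315,165,45,30,6)
D=r(s,180,210,90,80,4)
can=np.zeros((600,800,3),np.uint8)
can[0:300,0:250]=A; can[0:500,260:635]=B; can[310:490,0:250]=C[:180,:250]
cv2.imwrite("pics/c1.png",can)
E
```

```text
(no output)
```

View pics/c1.png

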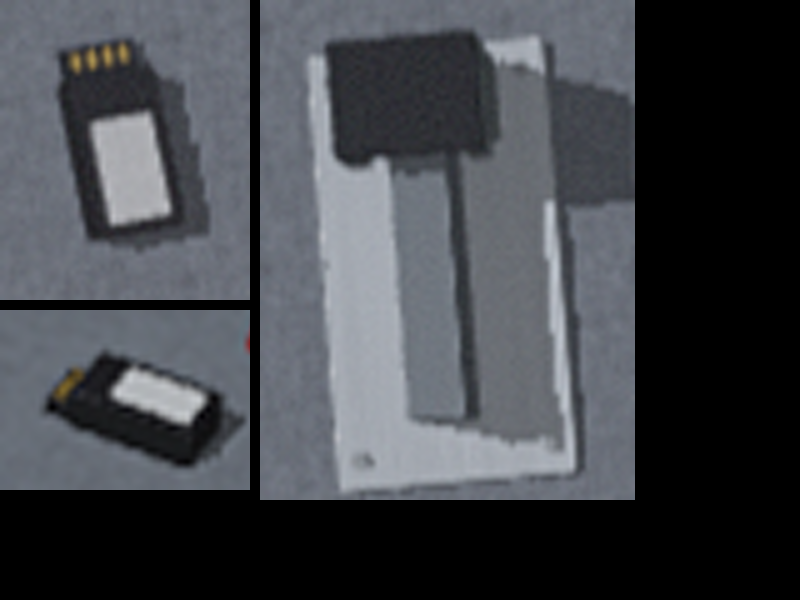

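The crop confirms it: the black pack's four brass strips are on the tongue at crop (100,55). The dock's rail runs from crop (437,416) up to the lip edge at about y=157. Next I'll fit poses.

```bash
cat > fit.py <<'E'
from h import *
from scipy.optimize import least_squares
def place(p,P):
    c,s=np.cos(p[2]),np.sin(p[2]); P=np.array(P,float)
    return np.c_[p[0]+c*P[:,0]-s*P[:,1],p[1]+s*P[:,0]+c*P[:,1],P[:,2]]
def fit(cam,M,uv,p0):
    r=least_squares(lambda p:(proj(cam,place(p,M))-uv).ravel(),p0,loss="soft_l1")
    return r.x,(proj(cam,place(r.x,M))-uv).round(1).tolist()
E
python3 - <<'E'
from fit import *
K,r,t=cal("top");print("cam",-cv2.Rodrigues(r)[0].T@t)
uv=np.array([[58,50],[130,40],[63,88],[154,72],[90,240],[183,222]])/5+[385,190]
M=[[56,18,12],[56,-18,12],[40,22,28],[40,-22,28],[-40,22,28],[-40,-22,28]]
g=ray("top",[[409,220]],20)[0]
p,e=fit("top",M,uv,[g[0],g[1],.1]);print("pack",p,e)
print("label",ray("top",np.array([[90,121],[154,111],[172,219],[108,228]])/5+[385,190],28))
o=np.array([260,0])
ud=(np.array([[410,415],[465,417],[392,175],[449,165],[335,158],[490,152]])-o)/5+[175,150]
print("rail",ray("top",ud[:4],60).round(1).tolist(),"lip",ray("top",ud[4:],87.5).round(1).tolist())
print("base",ray("top",(np.array([[340,490],[577,470],[308,57],[543,37]])-o)/5+[175,150],8).round(1).tolist())
print("block top?",ray("top",(np.array([[327,43],[478,32]])-o)/5+[175,150],87.5).round(1).tolist())
# side-view overlay of estimates
d0=ray("top",[ud[:2].mean(0)],60)[0];print("rail end",d0)
E
```

```text
cam [ 433.09685647  -56.74187932 1248.09341911]
pack [ 4.96334981e+02 -3.51268433e+02  1.36815392e-01] [[0.1, 0.3], [-0.0, -0.0], [0.1, -1.3], [-0.5, -1.0], [0.6, 0.5], [-0.3, 1.2]]
label [[ 513.23846852 -336.17499135   28.        ]
 [ 517.33067196 -367.7351057    28.        ]
 [ 464.16719166 -374.11278546   28.        ]
 [ 460.58331585 -342.67871306   28.        ]]
rail [[478.6, 145.2, 60.0], [476.9, 118.9, 60.0], [594.3, 152.4, 60.0], [598.4, 124.8, 60.0]] lip [[599.3, 174.3, 87.5], [600.2, 101.2, 87.5]]
base [[444.1, 189.4, 8.0], [451.0, 71.2, 8.0], [662.4, 203.1, 8.0], [669.4, 84.4, 8.0]]
block top? [[654.1, 177.4, 87.5], [657.5, 106.0, 87.5]]
rail end [477.73293763 132.07879088  60.        ]
```

Call:
jog_arm --gripper '[-1,-1,-1,-1,-1]' --xyz '[[0,0,0],[0,0,0],[0,0,0],[0.11,-0.09,0],[0.11,-0.09,0]]' --angular '[[0,0,0.033],[0,0,0.033],[0,0,0.033],[0,0,0],[0,0,0]]' --squeeze 60

```text
time: 1.12
position: [323.2, -537.9, 231.2]
orientation: [[0.993, 0.122, -0.001], [0.122, -0.993, -0.001], [-0.001, 0.001, -1.0]]
contact_force: [0.8, 0.4, -0.3]
width: 85.2
```

Call:
jog_arm --gripper '[-1,-1,-1,-1,-1]' --xyz '[[0.11,-0.09,0],[0.11,-0.09,0],[0.11,-0.09,0],[0.11,-0.09,0],[0.11,-0.09,0]]' --angular '[[0,0,0],[0,0,0],[0,0,0],[0,0,0],[0,0,0]]'

```text
time: 1.53
position: [448.0, -406.4, 231.6]
orientation: [[0.992, 0.127, 0.0], [0.127, -0.992, -0.0], [0.0, 0.0, -1.0]]
contact_force: [0.1, -0.1, -0.0]
width: 85.7
```

Call:
jog_arm --gripper '[-1,-1,-1,-1]' --xyz '[[0.11,-0.09,0],[0.11,-0.09,0],[0,0,0],[0,0,0]]' --angular '[[0,0,0],[0,0,0],[0,0,0],[0,0,0]]'

```text
time: 1.87
position: [497.8, -353.5, 231.3]
orientation: [[0.991, 0.133, 0.001], [0.133, -0.991, 0.001], [0.001, -0.001, -1.0]]
contact_force: [-0.3, -0.4, 0.3]
width: 85.5
```

Call:
jog_arm --gripper '[-1,-1,-1,-1,-1]' --xyz '[[0,-0.008,0.15],[0,0,0.15],[0,0,0.15],[0,0,0.15],[0,0,0.12]]' --angular '[[0,0,0],[0,0,0],[0,0,0],[0,0,0],[0,0,0]]'

```text
time: 2.28
position: [493.3, -355.3, 48.8]
orientation: [[0.992, 0.125, -0.002], [0.125, -0.992, 0.0], [-0.002, -0.0, -1.0]]
contact_force: [-0.4, 0.8, -0.5]
width: 85.7
```

Call:
jog_arm --gripper '[-1,-1,-1,-1]' --xyz '[[0,0,0.09],[0,0,0.07],[0,0,0.03],[0,0,0]]' --angular '[[0,0,0],[0,0,0],[0,0,0],[0,0,0]]'

```text
time: 2.62
position: [493.5, -354.7, 1.9]
orientation: [[0.992, 0.126, -0.004], [0.126, -0.992, 0.001], [-0.003, -0.002, -1.0]]
contact_force: [0.5, 0.3, 0.3]
width: 85.7
```

```bash
python3 - <<'E'
from h import *
print(env.read_state()["position"])
a=shot("top","x.png",(380,180,440,260),7); b=shot("side","y.png",(300,140,400,220),5)
a=cv2.imread("pics/x.png");b=cv2.imread("pics/y.png")
can=np.zeros((560,800,3),np.uint8); can[:,:300]=a[:,:300]; can[:400,300:800]=b; cv2.imwrite("pics/g1.png",can)
E
```

```text
[ 493.45863801 -354.66522622    1.90596299]
```

View pics/g1.png

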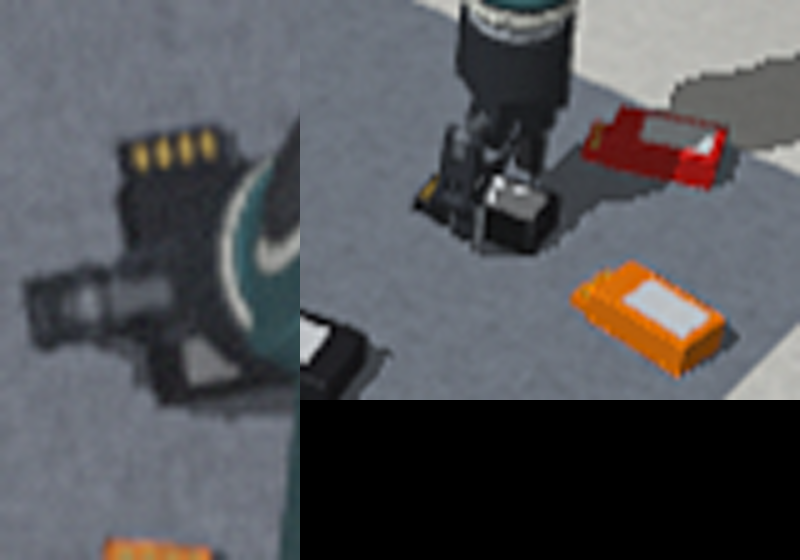

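The left finger, at crop (80,300), is beside the pack, and the pack lies between the jaws. I'll close the gripper.

Call:
jog_arm --gripper '[1,1,1,1,1]' --xyz '[[0,0,0],[0,0,0],[0,0,0],[0,0,0],[0,0,0]]' --angular '[[0,0,0],[0,0,0],[0,0,0],[0,0,0],[0,0,0]]' --squeeze 60

```text
time: 3.13
position: [496.4, -354.6, 5.3]
orientation: [[0.992, 0.128, 0.002], [0.128, -0.992, -0.001], [0.002, 0.002, -1.0]]
contact_force: [-2.1, 0.6, 6.4]
width: 42.9
```

Call:
jog_arm --gripper '[1,1,1,1,1]' --xyz '[[0,0,0],[0,0,0],[0,0,0],[0,0,0],[0,0,0]]' --angular '[[0,0,0],[0,0,0],[0,0,0],[0,0,0],[0,0,0]]'

```text
time: 3.55
position: [496.4, -354.6, 5.3]
orientation: [[0.992, 0.128, 0.002], [0.128, -0.992, -0.001], [0.002, 0.002, -1.0]]
contact_force: [-0.8, 0.4, 6.7]
width: 42.9
```

Call:
jog_arm --gripper '[1,1,1,1,1]' --xyz '[[0,0,-0.05],[0,0,-0.13],[0,0,-0.14],[0,0,-0.14],[0,0,-0.12]]' --angular '[[0,0,0],[0,0,0],[0,0,0],[0,0,0],[0,0,0]]'

```text
time: 3.97
position: [495.5, -354.0, 151.5]
orientation: [[0.992, 0.127, 0.001], [0.127, -0.992, -0.0], [0.001, 0.001, -1.0]]
contact_force: [0.1, -1.7, -3.0]
width: 42.9
```

Call:
jog_arm --gripper '[1,1]' --xyz '[[0,0,0],[0,0,0]]' --angular '[[0,0,0],[0,0,0]]'

```text
time: 4.13
position: [496.4, -354.6, 151.3]
orientation: [[0.992, 0.127, 0.004], [0.127, -0.992, -0.002], [0.003, 0.003, -1.0]]
contact_force: [0.4, -0.6, -2.8]
width: 43.4
```

```bash
python3 - <<'E'
from h import *
s=env.read_state();print(s["position"],s["contact_force"],np.round(s["orientation"],3).tolist())
a=shot("top","x.png",(370,160,440,260),5); b=shot("side","y.png",(300,110,400,210),5)
a=cv2.imread("pics/x.png");b=cv2.imread("pics/y.png")
can=np.zeros((500,850,3),np.uint8); can[:,:350]=a; can[:,350:]=b; cv2.imwrite("pics/g2.png",can[:,:800])
E
```

```text
[ 496.36201271 -354.60805382  151.32286293] [ 0.36398908 -0.64099341 -2.80088814] [[0.992, 0.127, 0.004], [0.127, -0.992, -0.002], [0.003, 0.003, -1.0]]
```

View pics/g2.png

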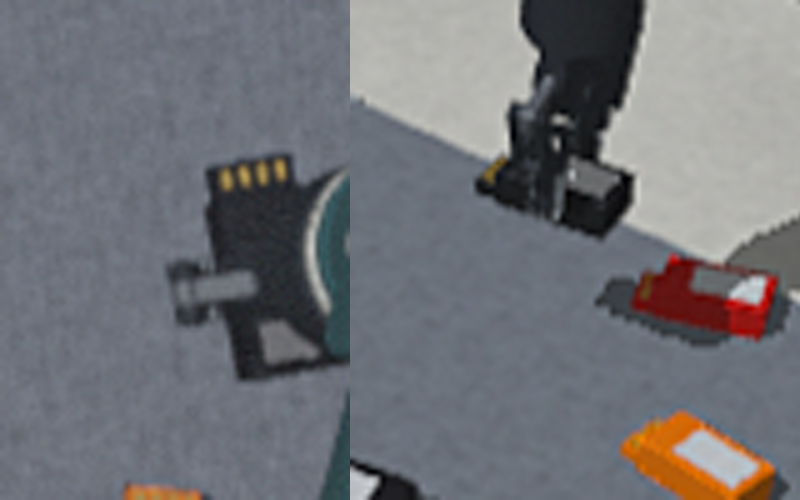

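The pack is held level. The tongue corners are at crop (207,172) and (290,153), and the rear-left corner is at (238,380). I'll work out how the pack sits in the tool.

```bash
python3 - <<'E'
from fit import *
uv=np.array([[206,171],[291,153],[207,205],[238,380]])/5+[370,160]
z=146
M=np.array([[56,18,12],[56,-18,12],[40,22,28],[-40,22,28]])+[0,0,z]
p,e=fit("top",M,uv,[496,-352,.13]);print(p,e)
s=env.read_state();R=np.array(s["orientation"])
print("pack in tool",R.T@(np.array([p[0],p[1],z])-s["position"]), "yaw diff",p[2]-np.arctan2(R[1,0],R[0,0]))
E
```

```text
[ 4.96104774e+02 -3.49948880e+02  1.05359084e-01] [[-0.1, -0.7], [-0.9, 0.7], [0.8, -0.8], [0.1, 0.8]]
pack in tool [ 2.02373195 -3.25469012  1.93176583] yaw diff -0.02236715171269306
```

Call:
jog_arm --gripper '[1,1,1,1,1]' --xyz '[[0,0,0],[0.015,-0.08,0],[0.015,-0.14,0],[0.015,-0.14,0],[0.015,-0.14,0]]' --angular '[[0,0,0.021],[0,0,0],[0,0,0],[0,0,0],[0,0,0]]'

```text
time: 4.65
position: [501.1, -226.6, 146.5]
orientation: [[0.998, 0.061, -0.004], [0.061, -0.998, 0.002], [-0.004, -0.002, -1.0]]
contact_force: [1.3, 0.6, -2.9]
width: 42.9
```

Call:
jog_arm --gripper '[1,1,1,1,1]' --xyz '[[0.015,-0.14,0],[0.015,-0.14,0],[0.015,-0.14,0],[0.015,-0.14,0],[0.015,-0.14,0]]' --angular '[[0,0,0],[0,0,0],[0,0,0],[0,0,0],[0,0,0]]'

```text
time: 5.07
position: [509.0, -50.8, 146.9]
orientation: [[0.998, 0.062, -0.004], [0.062, -0.998, 0.0], [-0.004, -0.001, -1.0]]
contact_force: [0.8, 1.1, -3.8]
width: 42.9
```

Call:
jog_arm --gripper '[1,1,1,1,1]' --xyz '[[0.015,-0.14,0],[0.015,-0.14,0],[0.015,-0.14,0],[0.015,-0.14,0],[0.015,-0.14,0]]' --angular '[[0,0,0],[0,0,0],[0,0,0],[0,0,0],[0,0,0]]'

```text
time: 5.48
position: [516.9, 124.5, 146.8]
orientation: [[0.998, 0.062, -0.004], [0.062, -0.998, -0.001], [-0.004, 0.001, -1.0]]
contact_force: [0.9, -1.1, -2.4]
width: 43.1
```

Call:
jog_arm --gripper '[1,1]' --xyz '[[0,0,0],[0,0,0]]' --angular '[[0,0,0],[0,0,0]]'

```text
time: 5.65
position: [516.9, 125.7, 146.9]
orientation: [[0.998, 0.067, -0.004], [0.067, -0.998, -0.0], [-0.004, -0.0, -1.0]]
contact_force: [-0.2, -1.1, -2.8]
width: 42.9
```

Call:
jog_arm --gripper '[1,1,1,1]' --xyz '[[0.01,-0.02,0.09],[0,0,0.11],[0,0,0],[0,0,0]]' --angular '[[0,0,0],[0,0,0],[0,0,0],[0,0,0]]'

```text
time: 5.98
position: [518.9, 126.4, 96.8]
orientation: [[0.998, 0.06, -0.006], [0.06, -0.998, -0.002], [-0.006, 0.002, -1.0]]
contact_force: [-0.1, -0.3, -1.9]
width: 42.9
```

```bash
python3 - <<'E'
from h import *
s=env.read_state();print(s["position"],s["contact_force"],np.round(s["orientation"],3).tolist())
a=shot("top","x.png",(170,145,250,255),5); b=shot("side","y.png",(180,190,270,290),5)
a=cv2.imread("pics/x.png");b=cv2.imread("pics/y.png")
can=np.zeros((550,850,3),np.uint8); can[:,:400]=a; can[:500,400:850]=b; cv2.imwrite("pics/d1.png",can[:,:800])
E
```

```text
[518.91552476 126.39901276  96.78825206] [-0.06605534 -0.25287386 -1.9008364 ] [[0.998, 0.06, -0.006], [0.06, -0.998, -0.002], [-0.006, 0.002, -1.0]]
```

View pics/d1.png

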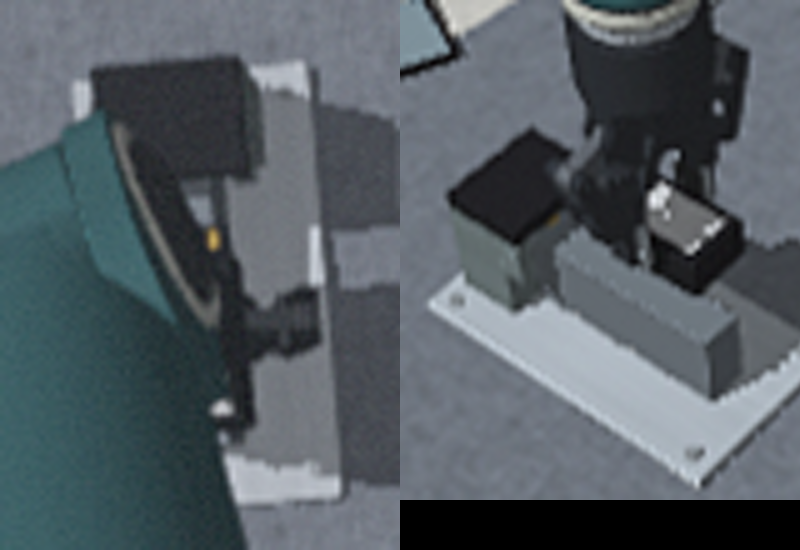

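The pack is above the rail. In the side crop its rear lower corners are at (698,292) and (743,258), and the rail's near end is at (708,348) and (742,318). I'll compare the dock and the pack within the same camera.

```bash
python3 - <<'E'
from fit import *
S=lambda a:(np.array(a,float)-[400,0])/5+[180,190]
M=[[-125,14,60],[-125,-14,60],[0,35,87.5],[56,35,87.5],[56,-35,87.5]]
uv=S([[708,348],[742,318],[518,245],[447,196],[532,130]])
print("dock side",fit("side",M,uv,[601,139,.06]))
o=np.array([260,0]);T=lambda a:(np.array(a,float)-o)/5+[175,150]
M2=[[-125,14,60],[-125,-14,60],[0,35,87.5],[0,-35,87.5],[56,35,87.5],[56,-35,87.5]]
print("dock top",fit("top",M2,T([[410,415],[465,417],[335,158],[490,152],[327,43],[478,32]]),[601,139,.06]))
print("base side",ray("side",S([[430,305],[700,488]]),8))
s=env.read_state();z=s["position"][2]-5.3
print("pack rear side",ray("side",S([[698,292],[743,258]]),z),"expected",place([s["position"][0]+1,s["position"][1],.06],[[-40,22,0],[-40,-22,0]]))
print("expected px in crop",(proj("side",place([s["position"][0]+1,s["position"][1],.06],[[-40,22,z],[-40,-22,z],[-40,22,z+28],[-40,-22,z+28],[40,22,z+28],[56,18,z+12]]))-[180,190])*5+[400,0])
print("expected tongue top px",(proj("top",place([s["position"][0]+1,s["position"][1],.06],[[56,-18,z+12],[-40,-22,z+28],[40,-22,z+28]]))-[170,145])*5)
E
```

```text
dock side (array([5.93126025e+02, 1.42665268e+02, 6.97429428e-02]), [[0.4, 0.3], [0.1, 0.2], [-0.4, -1.1], [-0.0, 0.3], [-0.1, -0.0]])
dock top (array([6.00560292e+02, 1.38389145e+02, 4.95073547e-02]), [[-0.4, 1.5], [0.3, 0.2], [0.4, 0.2], [-0.9, -0.9], [0.6, -0.3], [-0.1, -0.3]])
base side [[653.8101815  204.57515523   8.        ]
 [435.06286795 193.47446735   8.        ]]
pack rear side [[479.288085   141.80837345  93.94415526]
 [478.22686589 107.55404236  93.94415526]] expected [[480.9541001  147.01476545   0.        ]
 [483.59251638 103.09394169   0.        ]]
expected px in crop [[689.11157932 295.91181064]
 [741.71445244 248.92533089]
 [684.96261626 261.27125712]
 [738.4938114  214.25270751]
 [578.08359526 196.96550408]
 [565.89383531 200.41203172]]
expected tongue top px [[225.11491091 217.21891474]
 [244.43945336 421.83188505]
 [231.21124111 246.90549547]]
```

Call:
jog_arm --gripper '[1,1,1,1,1]' --xyz '[[0,-0.018,0],[0,-0.018,0],[0,0,0.05],[0,0,0.04],[0,0,0]]' --angular '[[0,0,0],[0,0,0],[0,0,0],[0,0,0],[0,0,0]]'

```text
time: 6.5
position: [519.1, 137.3, 75.0]
orientation: [[0.998, 0.062, -0.003], [0.062, -0.998, -0.001], [-0.003, 0.001, -1.0]]
contact_force: [-0.7, -0.5, -2.0]
width: 42.5
```

Call:
jog_arm --gripper '[1,1,1]' --xyz '[[0,0,0.012],[0,0,0],[0,0,0]]' --angular '[[0,0,0],[0,0,0],[0,0,0]]'

```text
time: 6.75
position: [520.5, 137.4, 73.5]
orientation: [[0.998, 0.062, 0.0], [0.062, -0.998, 0.0], [0.0, -0.0, -1.0]]
contact_force: [0.7, -0.2, -2.7]
width: 43.1
```

Call:
jog_arm --gripper '[1,1,1,1]' --xyz '[[0,0,0.012],[0,0,0],[0,0,0.008],[0,0,0]]' --angular '[[0,0,0],[0,0,0],[0,0,0],[0,0,0]]'

```text
time: 7.08
position: [520.1, 137.3, 68.0]
orientation: [[0.998, 0.062, -0.0], [0.062, -0.998, -0.0], [-0.0, 0.0, -1.0]]
contact_force: [1.0, 0.1, -1.3]
width: 42.7
```

Call:
jog_arm --gripper '[1,1,1,1]' --xyz '[[0,0,0.008],[0,0,0],[0,0,0],[0,0,0]]' --angular '[[0,0,0],[0,0,0],[0,0,0],[0,0,0]]'

```text
time: 7.42
position: [520.3, 137.4, 66.2]
orientation: [[0.998, 0.062, -0.0], [0.062, -0.998, -0.0], [-0.0, 0.0, -1.0]]
contact_force: [0.9, 0.2, -3.5]
width: 43.0
```

Call:
jog_arm --gripper '[1,1,1]' --xyz '[[0,0,0.006],[0,0,0],[0,0,0]]' --angular '[[0,0,0],[0,0,0],[0,0,0]]'

```text
time: 7.67
position: [520.5, 137.4, 65.2]
orientation: [[0.998, 0.062, 0.001], [0.062, -0.998, 0.0], [0.001, 0.0, -1.0]]
contact_force: [-1.6, 0.2, 3.7]
width: 42.5
```

Call:
jog_arm --gripper '[1,1,1]' --xyz '[[0,0,0.004],[0,0,0],[0,0,0]]' --angular '[[0,0,0],[0,0,0],[0,0,0]]'

```text
time: 7.92
position: [520.6, 137.5, 65.2]
orientation: [[0.998, 0.062, 0.001], [0.062, -0.998, -0.0], [0.001, 0.0, -1.0]]
contact_force: [-3.3, -0.5, 13.0]
width: 42.9
```

Call:
jog_arm --gripper '[1,1,0,-0.4,-1]' --xyz '[[0,0,-0.006],[0,0,0],[0,0,0],[0,0,0],[0,0,0]]' --angular '[[0,0,0],[0,0,0],[0,0,0],[0,0,0],[0,0,0]]'

```text
time: 8.33
position: [520.4, 137.4, 65.2]
orientation: [[0.998, 0.062, 0.0], [0.062, -0.998, 0.0], [0.0, -0.0, -1.0]]
contact_force: [-0.6, 0.5, -1.0]
width: 65.5
```

Call:
jog_arm --gripper '[-1,-1,-1,-1,-1]' --xyz '[[0,0,0],[0,0,0],[0,0,0],[0,0,0],[0,0,0]]' --angular '[[0,0,0],[0,0,0],[0,0,0],[0,0,0],[0,0,0]]'

```text
time: 8.75
position: [520.3, 137.4, 65.2]
orientation: [[0.998, 0.062, 0.0], [0.062, -0.998, -0.0], [0.0, 0.0, -1.0]]
contact_force: [-0.6, -0.1, 0.5]
width: 85.6
```

Call:
jog_arm --gripper '[-1,-1,-1,-1,-1]' --xyz '[[0,0,-0.06],[0,0,-0.12],[0,0,-0.14],[0,0,-0.14],[0,0,-0.14]]' --angular '[[0,0,0],[0,0,0],[0,0,0],[0,0,0],[0,0,0]]'

```text
time: 9.17
position: [519.9, 137.3, 216.8]
orientation: [[0.998, 0.062, -0.001], [0.062, -0.998, -0.0], [-0.001, 0.0, -1.0]]
contact_force: [0.8, 0.2, -0.8]
width: 85.2
```

Call:
jog_arm --gripper '[-1,-1,-1,-1,-1]' --xyz '[[0,0.14,0],[0,0.14,0],[0,0.14,0],[0,0.14,0],[0,0.14,0]]' --angular '[[0,0,0],[0,0,0],[0,0,0],[0,0,0],[0,0,0]]'

```text
time: 9.58
position: [530.9, -38.9, 215.6]
orientation: [[0.998, 0.062, 0.001], [0.062, -0.998, -0.0], [0.001, 0.0, -1.0]]
contact_force: [0.2, 0.1, 0.1]
width: 85.2
```

```bash
python3 - <<'E'
from h import *
s=env.read_state();print(s["position"],s["contact_force"],np.round(s["orientation"],3).tolist())
a=shot("top","x.png",(180,150,245,252),5); b=shot("side","y.png",(180,200,270,290),5)
a=cv2.imread("pics/x.png");b=cv2.imread("pics/y.png")
can=np.zeros((510,780,3),np.uint8); can[:,:325]=a; can[:450,330:780]=b; cv2.imwrite("pics/d2.png",can)
E
```

```text
[530.88832394 -38.88865366 215.55852744] [0.23303951 0.10573745 0.0535823 ] [[0.998, 0.062, 0.001], [0.062, -0.998, -0.0], [0.001, 0.0, -1.0]]
```

View pics/d2.png

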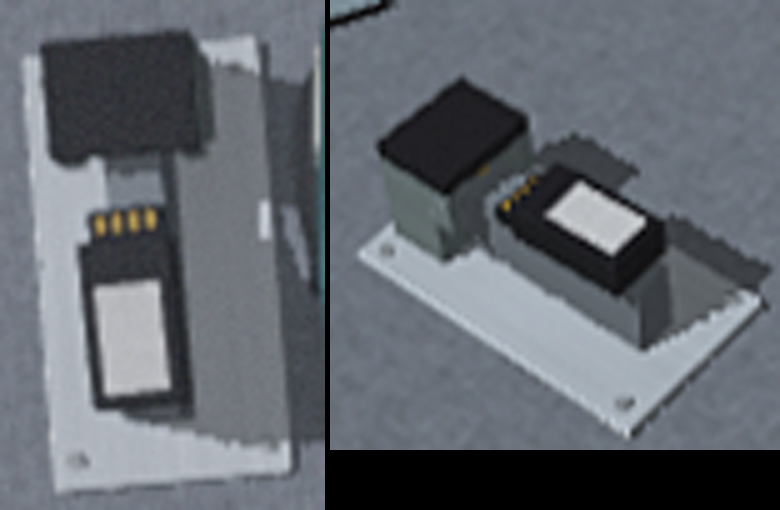

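The pack lies flat on the rail. In the top crop the tongue corners are at (88,212) and (160,207), and the rail edges in front of the tongue are at about x=106 and x=163. The pack therefore sits a few mm too far to the left (+y).

```bash
python3 - <<'E'
from fit import *
T=lambda a:np.array(a,float)/5+[180,150]
S=lambda a:(np.array(a,float)-[330,0])/5+[180,200]
pm=np.array([[56,18,12],[56,-18,12],[40,22,28],[-40,22,28],[-40,-22,28]])+[0,0,60]
pt,e1=fit("top",pm,T([[88,212],[160,207],[78,248],[95,409],[190,400]]),[520,137,.06]);print("pack top",pt,e1)
dt,e=fit("top",[[0,35,87.5],[0,-35,87.5],[56,35,87.5],[56,-35,87.5]],T([[50,160],[198,152],[42,45],[190,32]]),[600,138,.06]);print("dock top",dt,e)
b=ray("top",T([[55,490],[290,472],[22,57],[258,37]]),8);print("base mid",b.mean(0), "yaw",np.arctan2(*(b[2]+b[3]-b[0]-b[1])[[1,0]]))
rt=ray("top",T([[106,180],[163,180]]),60);print("rail mid",rt.mean(0),rt[0]-rt[1])
pm2=np.array([[-40,22,28],[-40,-22,28],[-40,22,0]])+[0,0,60]
ps,e2=fit("side",np.vstack([pm2,[[56,18,72],[40,-22,88]]]),S([[618,262],[664,222],[616,293],[495,207],[562,165]]),[520,137,.06]);print("pack side",ps,e2)
ds,e3=fit("side",[[-125,14,8],[0,35,87.5],[56,35,87.5],[56,-35,87.5],[0,-35,87.5]],S([[645,350],[450,193],[380,146],[463,78],[529,122]]),[600,138,.06]);print("dock side",ds,e3)
for p,d in((pt,dt),(ps,ds)):
    R=np.array([[np.cos(d[2]),np.sin(d[2])],[-np.sin(d[2]),np.cos(d[2])]]);print("rel",R@(p[:2]-d[:2]),p[2]-d[2])
E
```

```text
pack top [5.20658286e+02 1.36261542e+02 1.02582043e-01] [[-0.2, 0.3], [0.5, -0.7], [-0.3, -0.8], [0.2, 0.9], [-0.1, 0.2]]
dock top [5.99371033e+02 1.39554821e+02 4.85065390e-02] [[-0.1, 0.3], [-0.0, -0.3], [0.1, -0.2], [0.0, 0.2]]
base mid [556.49571609 137.42989485   8.        ] yaw 0.060122990639605536
rail mid [591.49663837 139.13895078  60.        ] [ 0.73311482 27.45541298  0.        ]
pack side [5.17719864e+02 1.37008716e+02 8.09732763e-02] [[-0.6, 0.9], [0.5, -0.7], [0.6, 1.4], [-0.0, -0.2], [-0.5, -1.5]]
dock side [5.93259198e+02 1.41603786e+02 7.64567812e-02] [[0.8, 1.3], [-0.5, -0.9], [-0.4, 0.1], [-0.2, 0.2], [0.4, -0.8]]
rel [-78.77984731   0.52718094] 0.05407550372761419
rel [-75.66963607   1.18822372] 0.0045164950785488295
```

Call:
jog_arm --gripper '[-1,-1,-1,-1,-1]' --xyz '[[0,-0.14,0],[0,-0.14,0],[0,-0.14,0],[0,-0.14,0],[0,-0.135,0]]' --angular '[[0,0,0],[0,0,0],[0,0,0],[0,0,0],[0,0,0]]'

```text
time: 10.1
position: [519.7, 138.6, 215.4]
orientation: [[0.998, 0.062, 0.0], [0.062, -0.998, 0.0], [0.0, -0.0, -1.0]]
contact_force: [0.1, 0.8, -0.3]
width: 85.1
```

Call:
jog_arm --gripper '[-1,-1,-1,-1,-1]' --xyz '[[0,0,0.14],[0,0,0.14],[0,0,0.12],[0,0,0],[0,0,0]]' --angular '[[0,0,0],[0,0,0],[0,0,0],[0,0,0],[0,0,0]]'

```text
time: 10.52
position: [519.2, 136.4, 114.4]
orientation: [[0.998, 0.062, -0.003], [0.062, -0.998, -0.001], [-0.003, 0.0, -1.0]]
contact_force: [0.1, 0.5, 0.4]
width: 85.4
```

Call:
jog_arm --gripper '[-1,-1,-1,-1,-1]' --xyz '[[0,0.002,0.1],[0,0,0.07],[0,0,0.024],[0,0,0],[0,0,0]]' --angular '[[0,0,0],[0,0,0],[0,0,0],[0,0,0],[0,0,0]]'

```text
time: 10.93
position: [521.6, 136.1, 68.4]
orientation: [[0.998, 0.062, 0.002], [0.062, -0.998, 0.001], [0.002, -0.001, -1.0]]
contact_force: [0.7, -0.7, 0.6]
width: 85.5
```

Call:
jog_arm --gripper '[1,1,1,1,1]' --xyz '[[0,0,0],[0,0,0],[0,0,0],[0,0,0],[0,0,0]]' --angular '[[0,0,0],[0,0,0],[0,0,0],[0,0,0],[0,0,0]]' --squeeze 60

```text
time: 11.35
position: [521.2, 136.1, 68.1]
orientation: [[0.998, 0.062, 0.002], [0.062, -0.998, 0.001], [0.002, -0.0, -1.0]]
contact_force: [-1.3, 0.1, 7.0]
width: 42.6
```

Call:
jog_arm --gripper '[1,1,1,1,1]' --xyz '[[0,0,0],[0,0,0],[0,0,0],[0,0,0],[0,0,0]]' --angular '[[0,0,0],[0,0,0],[0,0,0],[0,0,0],[0,0,0]]'

```text
time: 11.77
position: [521.2, 136.2, 68.1]
orientation: [[0.998, 0.062, 0.002], [0.062, -0.998, 0.001], [0.002, -0.001, -1.0]]
contact_force: [-0.9, -0.3, 7.7]
width: 43.0
```

Call:
jog_arm --gripper '[1,1,1,1,1]' --xyz '[[0,0,-0.003],[0.02,0,0],[0.02,0,0],[0.02,0,0],[0,0,0]]' --angular '[[0,0,0],[0,0,0],[0,0,0],[0,0,0],[0,0,0]]'

```text
time: 12.18
position: [534.9, 136.8, 68.1]
orientation: [[0.998, 0.062, -0.002], [0.062, -0.998, -0.0], [-0.002, 0.0, -1.0]]
contact_force: [-3.1, -0.3, 7.0]
width: 42.9
```

Call:
jog_arm --gripper '[1,1,1,1]' --xyz '[[0.012,0,0],[0.012,0,0],[0.012,0,0],[0,0,0]]' --angular '[[0,0,0],[0,0,0],[0,0,0],[0,0,0]]'

```text
time: 12.52
position: [543.2, 137.3, 68.1]
orientation: [[0.998, 0.062, -0.003], [0.062, -0.998, -0.001], [-0.003, 0.0, -1.0]]
contact_force: [-4.9, -0.2, 8.3]
width: 42.8
```

Call:
jog_arm --gripper '[1,1,1,1]' --xyz '[[0.01,0,0],[0.01,0,0],[0,0,0],[0,0,0]]' --angular '[[0,0,0],[0,0,0],[0,0,0],[0,0,0]]'

```text
time: 12.85
position: [548.0, 137.6, 68.1]
orientation: [[0.998, 0.062, -0.003], [0.062, -0.998, -0.001], [-0.003, 0.0, -1.0]]
contact_force: [-6.5, 0.4, 9.4]
width: 42.6
```

Call:
jog_arm --gripper '[1,1,1,1]' --xyz '[[0.008,0,0],[0.008,0,0],[0,0,0],[0,0,0]]' --angular '[[0,0,0],[0,0,0],[0,0,0],[0,0,0]]'

```text
time: 13.18
position: [551.1, 137.8, 68.1]
orientation: [[0.998, 0.062, -0.004], [0.062, -0.998, -0.001], [-0.005, 0.001, -1.0]]
contact_force: [-8.4, -0.6, 9.7]
width: 42.5
```

Call:
jog_arm --gripper '[1,1,1,1]' --xyz '[[0.008,0,0],[0.008,0,0],[0,0,0],[0,0,0]]' --angular '[[0,0,0],[0,0,0],[0,0,0],[0,0,0]]'

```text
time: 13.52
position: [553.4, 138.0, 68.1]
orientation: [[0.998, 0.062, -0.008], [0.062, -0.998, -0.002], [-0.008, 0.001, -1.0]]
contact_force: [-13.3, -1.6, 15.4]
width: 42.9
```

Call:
jog_arm --gripper '[1,1,1]' --xyz '[[0.008,0,0],[0,0,0],[0,0,0]]' --angular '[[0,0,0],[0,0,0],[0,0,0]]'

```text
time: 13.77
position: [554.9, 138.0, 68.1]
orientation: [[0.998, 0.063, -0.009], [0.063, -0.998, -0.002], [-0.009, 0.001, -1.0]]
contact_force: [-15.8, -1.4, 16.2]
width: 42.8
```

Call:
jog_arm --gripper '[1,1,1]' --xyz '[[0.008,0,0],[0,0,0],[0,0,0]]' --angular '[[0,0,0],[0,0,0],[0,0,0]]'

```text
time: 14.02
position: [556.4, 138.2, 68.1]
orientation: [[0.998, 0.063, -0.01], [0.063, -0.998, -0.002], [-0.01, 0.002, -1.0]]
contact_force: [-16.1, -1.0, 18.3]
width: 42.9
```

Call:
jog_arm --gripper '[1,1,1]' --xyz '[[0.006,0,-0.002],[0,0,0],[0,0,0]]' --angular '[[0,0,0],[0,0,0],[0,0,0]]'

```text
time: 14.27
position: [558.4, 138.2, 68.1]
orientation: [[0.998, 0.063, -0.009], [0.063, -0.998, -0.002], [-0.009, 0.001, -1.0]]
contact_force: [-12.6, -0.5, 13.8]
width: 43.2
```

Call:
jog_arm --gripper '[1,1,1]' --xyz '[[0.006,0,0],[0,0,0],[0,0,0]]' --angular '[[0,0,0],[0,0,0],[0,0,0]]'

```text
time: 14.52
position: [558.5, 138.3, 68.1]
orientation: [[0.998, 0.063, -0.012], [0.063, -0.998, -0.003], [-0.012, 0.002, -1.0]]
contact_force: [-16.9, -1.7, 16.7]
width: 43.1
```

Call:
jog_arm --gripper '[1,1,1]' --xyz '[[0.006,0,0],[0,0,0],[0,0,0]]' --angular '[[0,0,0],[0,0,0],[0,0,0]]'

```text
time: 14.77
position: [558.4, 138.3, 68.1]
orientation: [[0.998, 0.063, -0.015], [0.063, -0.998, -0.003], [-0.015, 0.002, -1.0]]
contact_force: [-22.4, -1.9, 21.2]
width: 42.3
```

Call:
jog_arm --gripper '[1,1,1]' --xyz '[[0.006,0,0],[0,0,0],[0,0,0]]' --angular '[[0,0,0],[0,0,0],[0,0,0]]'

```text
time: 15.02
position: [558.7, 138.5, 68.1]
orientation: [[0.998, 0.063, -0.017], [0.063, -0.998, -0.004], [-0.018, 0.003, -1.0]]
contact_force: [-24.4, -2.2, 24.3]
width: 42.7
```

```bash
python3 - <<'E'
from h import *
s=env.read_state();print(s["position"],s["contact_force"],s["width"],s["wrist_torque"])
a=shot("top","x.png",(180,150,245,252),5); b=shot("side","y.png",(180,200,270,290),5)
a=cv2.imread("pics/x.png");b=cv2.imread("pics/y.png")
can=np.zeros((510,780,3),np.uint8); can[:,:325]=a; can[:450,330:780]=b; cv2.imwrite("pics/d3.png",can)
E
```

```text
[558.71549225 138.49366878  68.07670596] [-24.44410702  -2.17998106  24.29229246] 42.718871710149664 [-0.22894442  4.78343729  0.02653624]
```

View pics/d3.png

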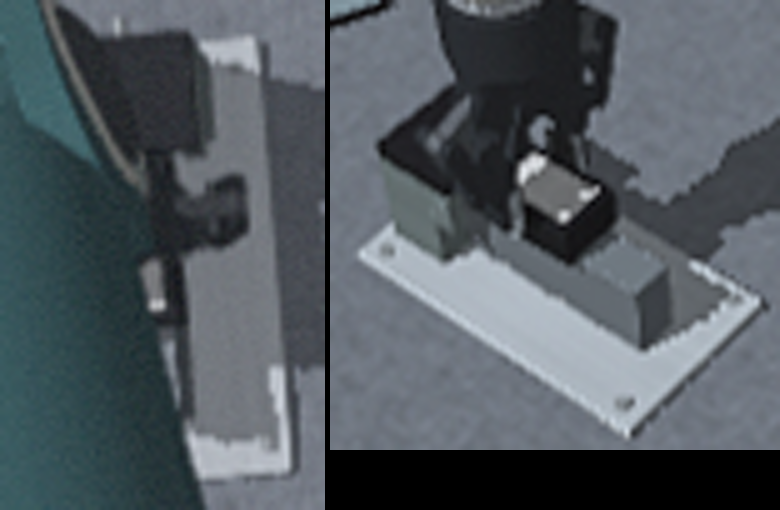

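```bash
python3 - <<'E'
from h import *
S=lambda a:(np.array(a,float)-[330,0])/5+[180,200]
a=ray("side",S([[616,293],[572,264],[618,262],[573,233]]),60)
b=ray("side",S([[618,262],[573,233],[664,222],[614,190]]),88)
print(a[:2],a[1]-a[0]);print(b,b[1]-b[0],b[3]-b[2])
print("top lip side/rear: ",ray("top",np.array([[188,323]])/5+[180,150],88))
E
```

```text
[[480.91664465 153.29326529  60.        ]
 [515.06449267 154.51986047  60.        ]] [34.14784802  1.22659518  0.        ]
[[477.16677229 152.27271868  88.        ]
 [511.37132046 153.61864456  88.        ]
 [478.74878031 114.73187165  88.        ]
 [517.39299619 115.79425198  88.        ]] [ 3.42045482e+01  1.34592588e+00 -1.13686838e-13] [3.86442159e+01 1.06238033e+00 1.13686838e-13]
top lip side/rear:  [[519.73803852 110.39174303  88.        ]]
```

Call:
jog_arm --gripper '[1,1,1,1,1]' --xyz '[[0.004,0,0],[0,0,0],[0,0,0],[0,0,0],[0,0,0]]' --angular '[[0,0,0],[0,0,0],[0,0,0],[0,0,0],[0,0,0]]'

```text
time: 15.53
position: [558.9, 138.7, 68.0]
orientation: [[0.998, 0.064, -0.019], [0.064, -0.998, -0.004], [-0.019, 0.003, -1.0]]
contact_force: [-27.4, -1.1, 25.7]
width: 42.6
```

```bash
python3 - <<'E'
from h import *
s=env.read_state();print(s["position"],s["contact_force"],s["width"],np.abs(s["joint_vel"]).max())
print(env.close_job())
E
```

```text
[558.89789362 138.68404027  68.0371668 ] [-27.44884544  -1.07941875  25.65536282] 42.55446517187185 0.0026952465899717677
the job is handed in; nothing more can be done
None
```

I put the black pack on the tester dock's rail, let go, then gripped it again and pushed it home. I handed the job in at about 15.5 s with the fingers still pressing it. No verdict came back, so success is judged only from the readings below.

- **Placing:** after I let go, both cameras showed the pack flat on the rail. Its tongue tip was about 20 mm in front of the lip.
- **Pushing:** the push force rose from about 8 N to 13–16 N as the contact engaged. The pack stopped moving at TCP x of about 558.5 mm, after about 37 mm of travel. That is where the top camera put the stop.
- **At hand-in:** the arm was still, with about 27 N of push and the fingers on the pack at 42.6 mm opening. Sideways force was about 1 N and tool tilt about 0.02 rad. The wrist force never came near the 80 N limit in any reading.

**Checks that disagreed:**
- The two cameras put the dock 6–7 mm apart along its length. I relied on the top camera, because it matched the arm's own position and the felt stop.
- The side view gave 34–39 mm of pack travel, depending on which corner I used.
- At hand-in the arm was also pressing down with about 26 N, more than I intended.
- I could not see the contact pin directly, so its travel is inferred from the force and position readings.

The arm never went near the adapter, screw dish, driver or the orange and red look-alikes.

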